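# Release a slow cooker's transport lock and lay its lid on the board

### The arm

A 7-joint arm with a two-finger parallel gripper is mounted at the origin on a cart in front of the work surface, level with it; the furniture and walls round the work are solid. World frame = base frame: x ahead of the robot, y to its left, z up, the work surface at z = 0. Lengths are in m, angles in degrees, forces in N, time in s.
With the tool pointing down it reaches from about 0.4 to 0.75 m from the base axis. Payload 19.5 kg.
Tool frame: the origin (TCP) lies midway between the tips of the shut fingers; the grasp point (between the pads) lies 19 mm behind it; z points along the fingers, y is the line along which they close (so a half turn about z gives the same grasp; the last joint's range is limited). The gripper opens to 85 mm and grips with 20 to 120 N. Pads are 22 mm wide; open, the fingers measure 114 mm over their backs; the gripper's body (76 mm by 85 mm) begins 54 mm behind the grasp point. The pads swing forward as they close: fully open they stand 13 mm farther back than shut.
Start: joints at [-76.186, 40.479, -1.581, 85.061, 1.261, 54.483, -4.326], TCP at [0.16, 0.552, 0.231] pointing down, gripper open.
Joint ranges: [-155.06, 155.06], [-18.47, 123.98], [-90, 86.84], [0, 140.48], [-83.41, 263.41], [0, 116], [-161.91, 161.91]. Speed limits (degrees/s): [108.29, 108.29, 147.25, 147.25, 172.46, 172.46, 172.46].

### API

Orientations are given as [roll, pitch, yaw] about the fixed x, y, z axes, in that order (R = Rz(yaw) Ry(pitch) Rx(roll)).
In Python, from workcell import manip gives the robot as it stands.
- The arm moves only by the tool step_arm, never from a script. Its argument "plan" is a list of rows, each a list of 3 entries, a list of its own where there are three numbers: the gripper command: -1 is fully open, 1 is shut, values between are in proportion, then the shift along the world's x, y, z in cm, then the turn, a rotation vector about the world's x, y, z in degrees. A call has 1 to 8 rows; each row is the pose to reach, as a shift and turn from the pose commanded when the call began; what a row does not reach only later rows make up. A row lasts 1/12 s, in which the tool goes at most 41.7 mm and 7.16 degrees, less where a joint would pass 70% of its speed; a pose out of reach is approached as far as the arm can. A call with a gripper value outside its range is refused whole. The fingers move at their own pace and stop on an object; "squeeze" is the grip in N (left out, the last holds). Time passes only in rows, so rows that repeat a pose let the fingers close. It gives the time, the measured TCP pose, the force, the opening and the grip force at its end, in the units of the state.
- manip.read_state(): the state, without advancing time (a new reading comes with each control period).
- manip.camera(name): name is "scene" or "side" or "wrist"; returns (picture, depth): 480x640x3 uint8, red, green, blue; 480x640 float32, m along the optical axis (not along the pixel's ray), 0 where there is no reading.
- manip.get_calibration(name): a dict with "K" (3x3 intrinsics, pixels), "rvec" (rotation vector, rad) and "tvec" (3), from world to camera coordinates, as OpenCV has them. Camera axes: x right, y down, z forward; pixel columns grow to the right and rows downward; lengths in m; the calibration is good to about 2 mm. A picture is of the moment at which its call begins: read the wrist's pose just before it. get_calibration takes no time and is no camera call; for the wrist camera it gives the pose at the moment of the call.
- manip.hand_in(): hands the job in; it is judged then, once.
Trained networks look in the newest picture that a camera, given by its name, has taken for a name from the list of things; names that differ only in an ending like _2 or _b are one class to them, and where a whole thing is asked for, a point or a joint stands for the part that bears it (a point fixed in the world has none). Each returns a list of dicts, best first, with "conf" (0 to 1); they miss things now and then, are a little off and sometimes report something else, mostly with a low value. They report only what shows in the picture. A call takes as long as a camera call.
- manip.cut_out(label, camera): "mask" (480x640 bool, what is visible of it) and "uv" ([column, row] in pixels, amid what is visible of it).
The state is a dict: "t": time; "qpos": joint angles; "dq": joint speeds; "effort": joint torques, N m; "tcp_pos": TCP position; "ee_rot": TCP orientation; "ft_force": force on the tool from outside, world axes, zero at the start; "ft_torque": the same for the moment, N m; "width": finger opening in m; "gripper_force": force on a finger pad.
Only numpy, scipy, OpenCV 4.12 (cv2) and the standard library are available. Lean on these libraries where they do the work, as an engineer would, in place of code of your own. Each camera call takes 0.05 s, during which the arm holds its last target. There are 200 camera calls.

### The job

The slow cooker was put away with its lid locked for carrying. Release the lock without forcing it: push its orange grip in, slide it until you feel the end stop and let it spring out again, so that it stays unlocked. Then lift the lid off by its knob and lay it gently, flat and right way up, in the middle of the cutting board; do not lift the lid while it is locked and do not shove the jars or the board.

Things in the scene. Friction and masses are not known exactly. Their poses are not given: they have to be found in the camera images.
- cooker: Steel slow cooker, 200 x 225 mm, fixed; black rim, top at 140 mm. Origin: middle of the underside; front is -x (to the robot). A black console, 168 mm wide, on the front has a panel facing up and forwards (normal 30 deg from vertical). The rim (front edge x -102, z 132 to 140 mm) overhangs the lock's grip: a vertical tool cannot take it, one tilted 27 to 45 deg can.
- lock_grip (a point): Orange grip fin of the lock: point on its axis, 13.5 mm off the panel (fin 10 mm wide along y, 18 along x, 24.5 high); 86 mm above the worktop when out. Axes: x up the slope, y the way to unlock (cooker's +y), z out of the panel. It pushes in along -z, 6 mm to the bottom, spring 2.4 to 6 N; slides along y, 2.5 N of friction, only while pushed in over 4.5 mm: else a tooth stops it.
- lock_slide: The grip's 4 mm steel plate on the panel, with a hook (20 mm wide, 62 mm to the grip's -y, rising before the rim to 154 mm height); axes as lock_grip. The rubber end stop, about 8 N/mm, lies 24 to 46 mm from the start, set differently on each cooker: feel for it. The grip, let go, springs out only within 1.5 mm of the stop, else it stays caught in. Over 20 N on tooth or stop damages it.
- lid: Loose glass lid in a steel frame, rounded rectangle 166 (x) x 206 mm (y), 0.3 to 0.65 kg. Origin: middle of its flat underside, z up. It hangs 10 mm into the cooker's mouth with 3 mm play (origin 130 mm above the worktop). A lug on its front edge, at y -58 mm, lies under the lock's hook until the lock is at its end stop.
- lid_knob (a point): On the axis of the lid's round black knob, 50 mm above the lid's underside. The knob is 33 mm across from 41 to 62 mm above the underside; the glass under it reaches 27 mm.
- board: Loose wooden cutting board 230 (x) x 340 (y) x 22 mm, 1.1 kg, lying flat. Origin: middle of its underside.
- jam_jar: Bystander: jam jar with a dark lid, 60 mm across, 110 mm high, behind the cooker. Origin: middle of the underside.
- paprika: Bystander: spice jar with a green cap, 40 mm across, 108 mm high, behind the cooker. Origin: middle of the underside.
- thyme: Bystander: spice jar with a white cap, 41 mm across, 107 mm high, beyond the far end of the board. Origin: middle of the underside.

How it is judged (in metres and radians):
On the way, in this order (a step that is already met when the one before it is completed fails the run):
1. the lock is fully released: grip at its end stop and sprung out again (y of lock_grip in the frame of cooker above 0.03 m and z of lock_grip in the frame of cooker above 0.084 m), for 0.2 s.
2. the lid has been lifted clear of the cooker (z of lid in the frame of cooker above 0.15 m), for 0.1 s.
At the end, for the whole second after the job is handed in: Lock grip past its tooth (beyond 30 mm to the cooker's +y), at its end stop and sprung out there (above 84 mm height); lid at rest, flat (under 0.05 rad) and right way up on the board, its middle within 40 mm of the board's middle (all of step 1 and horizontal distance between lid and board below 0.04 m and z of lid in the frame of board between 0.018 and 0.026 m and angle between lid's own z axis and vertical below 0.05 rad and linear speed of lid below 0.02 m/s); the robot touches nothing.
It fails at once if the lid was forced up while still locked (y of lock_grip in the frame of cooker below 0.026 m and z of lid in the frame of cooker above 0.142 m).
It fails at once if a bystander was shoved or knocked over (distance of any of jam_jar, paprika, thyme from where it was at the start of the episode above 0.025 m).
It fails at once if the board was shoved (distance of board from where it was at the start of the episode above 0.05 m).
It fails at once if the lid was dropped or slammed down on the board (linear speed of lid above 0.4 m/s and horizontal distance between lid and board below 0.15 m and z of lid in the frame of board below 0.06 m).
It fails at once if the lock was forced, against its tooth or its end stop (contact force between cooker and lock_slide above 20 N).
It also fails if it takes over 54 s, if anything falls off the work surface, if the arm or the gripper's body presses on something with over 40 N, if the wrist force passes 120 N, or if a joint passes its speed limit or range.

## Working session

There is one attempt and no reset: what is moved stays moved. The work goes in short steps, Python scripts to look and compute and a tool call to move; the robot and the scene stay as the last step left them, time stands still between calls to the robot, and variables do not carry over. Pictures are saved under pics/ and viewed, at most 10 in all, crops included, and the job is handed in when it is done.

Besides the shell and the picture viewer there is one more tool, called after "Emit:" by a JSON object that holds its "name" and its "arguments". step_arm: Moves the arm, as the interface text tells. Its arguments: {"type":"object","properties":{"plan":{"type":"array","items":{"type":"array"}},"squeeze":{"type":"number"}},"required":["plan"]}

```bash
mkdir -p pics; cat > h.py <<'E'
import numpy as np, cv2
from workcell import manip
def pts(cam,mask,depth):
    c=manip.get_calibration(cam);K=np.array(c["K"]);R=cv2.Rodrigues(np.array(c["rvec"],float))[0];t=np.array(c["tvec"],float).ravel()
    v,u=np.nonzero(mask&(depth>0));d=depth[v,u]
    P=np.linalg.inv(K)@np.vstack([u*d,v*d,d])
    return (R.T@(P-t[:,None])).T
E
python3 - <<'E'
from h import *
print(manip.read_state())
ims=[]
for c in("scene","side"):
    im,d=manip.camera(c); ims.append(im)
    np.savez(f"{c}.npz",d=d,im=im)
    for l in("cooker","lock_grip","lid","lid_knob","board","jam_jar","paprika","thyme"):
        r=manip.cut_out(l,c)
        for o in r[:1]:
            P=pts(c,o["mask"],d)
            if len(P):print(c,l,round(o["conf"],2),o["uv"],len(P),np.percentile(P,[2,50,98],axis=0).round(3).tolist())
cv2.imwrite("pics/a.png",cv2.resize(np.hstack(ims),(800,300))[:,:,::-1])
cv2.imwrite("pics/s.png",ims[0][:,:,::-1])
E
```

```text
{'t': 0.0, 'qpos': array([-76.18547704,  40.51332954,  -1.58513855,  85.08279337,
         1.26139232,  54.48373183,  -4.32610274]), 'dq': array([-0.01560965,  0.16410317, -0.03442072, -0.02314875,  0.01269271,
        0.02761701, -0.07556514]), 'effort': array([ 1.04064733e-03, -8.83201718e+01,  1.23482320e+00, -2.36156934e+01,
        1.68731360e-02,  6.68742199e-03, -1.26497544e-04]), 'tcp_pos': array([0.16036522, 0.55191397, 0.2308396 ]), 'ee_rot': array([-1.79937488e+02,  9.32493687e-04,  1.63798599e+02]), 'ft_force': array([-0.71744624, -0.11961569,  0.36277231]), 'ft_torque': array([ 0.05032402, -0.0117394 , -0.00292964]), 'gripper_force': 0.0, 'width': 0.0852582963215227}
scene cooker 0.9 [353.9, 192.8] 4267 [[0.425, -0.246, 0.011], [0.556, -0.07, 0.1], [0.663, -0.025, 0.142]]
scene lid 0.56 [334.3, 151.4] 5741 [[0.493, -0.262, 0.143], [0.578, -0.148, 0.153], [0.652, -0.065, 0.189]]
scene lid_knob 0.67 [334.6, 148.7] 5784 [[0.493, -0.262, 0.142], [0.578, -0.147, 0.153], [0.652, -0.064, 0.189]]
scene board 0.65 [387.7, 326.1] 20655 [[0.387, 0.074, 0.017], [0.557, 0.197, 0.02],
[... 408 characters left out ...]
008], [0.506, -0.08, 0.084], [0.661, -0.025, 0.143]]
side lid 0.66 [352.8, 167.0] 5833 [[0.492, -0.261, 0.143], [0.57, -0.149, 0.153], [0.649, -0.064, 0.189]]
side lid_knob 0.57 [356.0, 165.0] 5817 [[0.493, -0.261, 0.143], [0.569, -0.149, 0.153], [0.649, -0.065, 0.189]]
side board 0.61 [341.2, 347.4] 20437 [[0.385, 0.073, 0.016], [0.545, 0.196, 0.02], [0.71, 0.299, 0.023]]
side jam_jar 0.92 [279.6, 200.6] 1169 [[0.684, -0.127, 0.005], [0.708, -0.087, 0.087], [0.738, -0.075, 0.112]]
side paprika 0.93 [293.6, 156.3] 603 [[0.702, -0.229, 0.013], [0.717, -0.203, 0.08], [0.738, -0.195, 0.11]]
side thyme 0.57 [235.2, 319.1] 883 [[0.724, 0.168, -0.001], [0.739, 0.193, 0.088], [0.765, 0.204, 0.109]]
```

View pics/a.png

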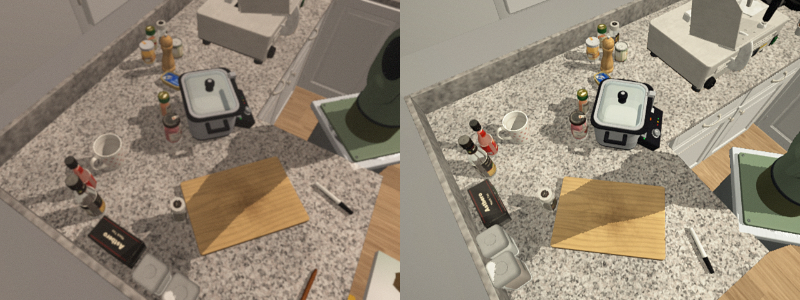

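The cooker sits at the upper middle of both views with its console to the right (about 650,125 in the side half), and the board is at the lower middle. Next I'll fit the yaws and look closely at the console.

```bash
python3 - <<'E'
from h import *
T=[]
for c in("scene","side"):
    z=np.load(c+".npz");im,d=z["im"],z["d"]
    hsv=cv2.cvtColor(im,cv2.COLOR_RGB2HSV)
    P=pts(c,np.ones(d.shape,bool),d); 
    reg=lambda a:P[(P[:,2]>a[4])&(P[:,2]<a[5])&(P[:,0]>a[0])&(P[:,0]<a[1])&(P[:,1]>a[2])&(P[:,1]<a[3])]
    for n,a in dict(rim=(.38,.7,-.3,.02,.133,.16),board=(.33,.78,.03,.45,.015,.03),knob=(.5,.64,-.22,-.08,.184,.21)).items():
        q=reg(a).astype(np.float32); print(c,n,len(q),cv2.minAreaRect(q[:,:2].copy()),q.mean(0))
    m=(hsv[...,0]<18)&(hsv[...,1]>150)&(hsv[...,2]>90)&(d>0)
    o=np.zeros_like(m); full=np.zeros(d.shape+(3,));full[d>0]=P
    o=m&(full[...,0]>.38)&(full[...,0]<.5)&(full[...,1]>-.3)&(full[...,1]<.0)&(full[...,2]>.04)
    print("orange",o.sum(), full[o].mean(0) if o.any() else "", np.argwhere(o).mean(0) if o.any() else "")
    if c=="scene": C=im[95:245,275:435]
    else: T=im[100:260,300:460]
cv2.imwrite("pics/b.png",np.hstack([cv2.resize(x,(400,400),interpolation=3) for x in(C,T)])[:,:,::-1])
E
```

```text
scene rim 7067 ((0.5655584931373596, -0.16429591178894043), (0.22576279938220978, 0.1996632218360901), 89.47002410888672) [ 0.5717889  -0.14638604  0.14883931]
scene board 20494 ((0.5661176443099976, 0.2254822850227356), (0.39232003688812256, 0.3237608075141907), 6.86251974105835) [0.55502623 0.19222125 0.02047451]
scene knob 167 ((0.5724740028381348, -0.16340819001197815), (0.030346570536494255, 0.030400896444916725), 74.96407318115234) [ 0.57343256 -0.16085021  0.1903478 ]
orange 1 [ 0.4330143  -0.17092895  0.04625946] [164. 391.]
side rim 7227 ((0.5640870928764343, -0.1641022115945816), (0.22587676346302032, 0.1998404562473297), 89.66033935546875) [ 0.56489116 -0.14704622  0.14896612]
side board 20315 ((0.5775460004806519, 0.24656414985656738), (0.4081430733203888, 0.3534431457519531), 4.032717227935791) [0.5475804  0.19264345 0.02028158]
side knob 165 ((0.5706531405448914, -0.16142235696315765), (0.03119920752942562, 0.02843441069126129), 0.22390080988407135) [ 0.5708462  -0.16042575  0.19047306]
orange 15 [ 0.45670801 -0.15752821  0.08151738] [192.53333333 403.53333333]
```

View pics/b.png

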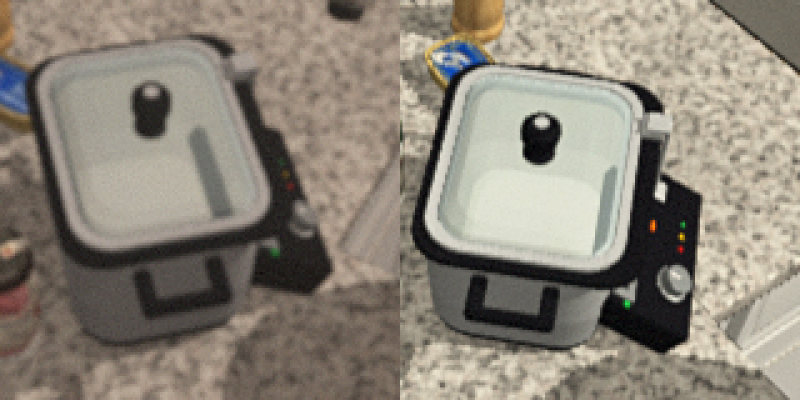

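The side view shows the orange fin at about pixel (401,190), near world (0.457,-0.158). The hook is at the top right of the lid, and the silver dial is at +y of the grip. I'll check the wrist camera mounting and find the board's centre.

```bash
python3 - <<'E'
from h import *
from scipy.spatial.transform import Rotation as Ro
s=manip.read_state();c=manip.get_calibration("wrist")
R=cv2.Rodrigues(np.array(c["rvec"],float))[0];cam=-R.T@np.array(c["tvec"]).ravel()
T=Ro.from_euler('xyz',s["ee_rot"],degrees=True).as_matrix()
print("cam in tool",T.T@(cam-s["tcp_pos"]),"axis",T.T@R.T[:,2],"K",c["K"])
for c in("scene","side"):
    z=np.load(c+".npz");d=z["d"];P=pts(c,np.ones(d.shape,bool),d)
    full=np.zeros(d.shape+(3,));full[d>0]=P
    m=((full[...,2]>.013)&(full[...,2]<.03)&(full[...,0]>.3)&(full[...,0]<.8)&(full[...,1]>.0)&(full[...,1]<.45)).astype(np.uint8)
    m=cv2.morphologyEx(m,cv2.MORPH_OPEN,np.ones((5,5)));n,l,st,_=cv2.connectedComponentsWithStats(m)
    k=1+st[1:,4].argmax();q=full[l==k].astype(np.float32);q=q[np.abs(q[:,2]-np.median(q[:,2]))<.004]
    print(c,cv2.minAreaRect(q[:,:2].copy()))
E
```

```text
cam in tool [ 0.07096884  0.00080416 -0.14193774] axis [-2.75404403e-01  3.18161128e-04  9.61328411e-01] K [[412.8742927    0.         319.0139803 ]
 [  0.         412.8742927  236.90902765]
 [  0.           0.           1.        ]]
scene ((0.5484676361083984, 0.18271462619304657), (0.3409651219844818, 0.23172572255134583), 4.0327863693237305)
side ((0.5481710433959961, 0.18330919742584229), (0.3402790129184723, 0.23137806355953217), 4.032717227935791)
```

Emit:
{"name": "step_arm", "arguments": {"plan": [[0.3, [22, -15.2, 8], [0, 0, 16.2]], [0.3, [22, -15.2, 8], [0, 0, 16.2]], [0.3, [22, -15.2, 8], [0, 0, 16.2]], [0.3, [22, -15.2, 8], [0, 0, 16.2]], [0.3, [22, -15.2, 8], [0, 0, 16.2]], [0.3, [22, -15.2, 8], [0, 0, 16.2]], [0.3, [22, -15.2, 8], [0, 0, 16.2]], [0.3, [22, -15.2, 8], [0, 0, 16.2]]], "squeeze": 25}}

```text
t: 1.57
tcp_pos: [0.3857, 0.3963, 0.3127]
ee_rot: [-180.0, 0.2, 179.6]
ft_force: [0.1, -0.7, -0.3]
width: 0.0301
gripper_force: 0.0
```

```bash
python3 -c "
from h import *
print(manip.read_state())"
```

```text
{'t': 1.5667, 'qpos': array([-44.93879658,  33.81127115,  -8.15861039,  81.48840465,
         5.19542263,  64.94488494,  35.64425515]), 'dq': array([-5.09305867,  0.67041473, -2.81637521,  3.25694005, -0.7505165 ,
       -2.79448709, -5.07200148]), 'effort': array([  3.52016777, -82.16963768,  -1.43951777, -27.60191917,
        -0.14656828,   1.1429657 ,   2.08698191]), 'tcp_pos': array([0.38569136, 0.39631322, 0.31271991]), 'ee_rot': array([-179.98250527,    0.20935472,  179.57196364]), 'ft_force': array([ 0.05571748, -0.68165931, -0.33898112]), 'ft_torque': array([-0.00439023, -0.01880164,  0.01367188]), 'gripper_force': 0.0, 'width': 0.030060148540939777}
```

Emit:
{"name": "step_arm", "arguments": {"plan": [[0.3, [3, -29, 2], [0, -38, 0]], [0.3, [3, -29, 2], [0, -38, 0]], [0.3, [3, -29, 2], [0, -38, 0]], [0.3, [3, -29, 2], [0, -38, 0]], [0.3, [3, -29, 2], [0, -38, 0]], [0.3, [3, -29, 2], [0, -38, 0]], [0.3, [3, -29, 2], [0, -38, 0]], [0.3, [3, -29, 2], [0, -38, 0]]]}}

```text
t: 2.23
tcp_pos: [0.4231, 0.19, 0.3333]
ee_rot: [-179.4, 37.7, 179.7]
ft_force: [2.3, 0.9, 0.3]
width: 0.0294
gripper_force: 0.0
```

Emit:
{"name": "step_arm", "arguments": {"plan": [[0.3, [-1, -27, -14], [0, 0, 0]], [0.3, [-1, -27, -14], [0, 0, 0]], [0.3, [-1, -27, -14], [0, 0, 0]], [0.3, [-1, -27, -14], [0, 0, 0]], [0.3, [-1, -27, -14], [0, 0, 0]], [0.3, [-1, -27, -14], [0, 0, 0]], [0.3, [-1, -27, -14], [0, 0, 0]], [0.3, [-1, -27, -14], [0, 0, 0]]]}}

```text
t: 2.9
tcp_pos: [0.4335, 0.1118, 0.2839]
ee_rot: [-176.5, 36.0, -178.7]
ft_force: [0.7, 0.3, -1.2]
width: 0.0296
gripper_force: 0.0
```

```bash
python3 - <<'E'
from h import *
s=manip.read_state();print(s["qpos"],s["tcp_pos"],s["ee_rot"],s["dq"].round(1))
im,d=manip.camera("wrist");np.savez("wrist.npz",im=im,d=d)
for o in manip.cut_out("lock_grip","wrist")[:2]:
    P=pts("wrist",o["mask"],d);print(o["conf"],o["uv"],len(P),np.percentile(P,[2,50,98],axis=0).round(4).tolist() if len(P) else "")
cv2.imwrite("pics/c.png",im[:,:,::-1])
hsv=cv2.cvtColor(im,cv2.COLOR_RGB2HSV)
m=(hsv[...,0]<22)&(hsv[...,1]>140)&(hsv[...,2]>80)
n,l,st,ce=cv2.connectedComponentsWithStats(m.astype(np.uint8))
for k in range(1,n):
    if st[k,4]>60:
        P=pts("wrist",l==k,d);print(st[k],len(P),np.percentile(P,[2,50,98],axis=0).round(4).tolist() if len(P) else "")
E
```

```text
[-25.25134242  19.6698823  -11.56974731 138.92754443 105.8724412
  27.17859822 -45.72512116] [0.43351954 0.11184744 0.28387573] [-176.46556281   35.98105357 -178.6908177 ] [ 75.4  14.4 -99.3   2.8 -13.3  39.6  14.1]
0.49 [4.5, 95.8] 165 [[0.4696, -0.1543, 0.0708], [0.479, -0.151, 0.0791], [0.4862, -0.1494, 0.0834]]
[  0  84   7  25 100] 100 [[0.4707, -0.1543, 0.0743], [0.4799, -0.1514, 0.0804], [0.4856, -0.1497, 0.0839]]
[271 376  13  15 122] 122 [[0.4244, 0.0168, 0.1145], [0.9912, 0.0265, 0.1249], [0.9947, 0.0988, 0.3115]]
```

View pics/c.png

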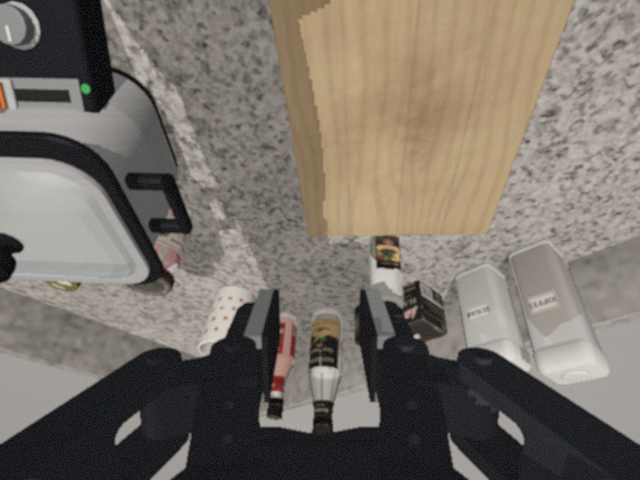

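The wrist view shows the fin only at the left edge, (4,96), with the board at top centre. The arm came near its elbow limit and a wrist singularity, so it lagged. I'll fit its kinematics to choose a comfortable tilt.

```bash
cat > kin.py <<'E'
import numpy as np
from scipy.spatial.transform import Rotation as Ro
from scipy.optimize import least_squares
D=[([-76.18547704,40.51332954,-1.58513855,85.08279337,1.26139232,54.48373183,-4.32610274],[0.16036522,0.55191397,0.2308396],[-179.937,0.001,163.7986]),
([-44.93879658,33.81127115,-8.15861039,81.48840465,5.19542263,64.94488494,35.64425515],[0.38569136,0.39631322,0.31271991],[-179.9825,.2094,179.572]),
([-25.25134242,19.6698823,-11.56974731,138.92754443,105.8724412,27.17859822,-45.72512116],[0.43351954,0.11184744,0.28387573],[-176.46556,35.98105,-178.69082])]
S=[-1,1,-1,1,-1,1,-1]
def fk(q,p,S=S):
    q=np.array(q)*S; h,a,b,c,ex,ez,w,r0,y0,y7=p
    r=lambda ax,t:Ro.from_euler(ax,t,degrees=True)
    A=r('z',q[0]+y0)*r('y',q[1])*r('z',q[2]); P=np.array([r0*0,0,h])+A.apply([ex,0,a])
    B=A*r('y',q[3]); P=P+B.apply([ez,0,b]); C=B*r('z',q[4])*r('y',q[5]); P=P+C.apply([w,0,c])
    return P,C*r('z',q[6]+y7)
def fit():
    import itertools
    best=None
    for s in itertools.product([1,-1],repeat=4):
        SS=[s[0],1,s[1],1,s[2],1,s[3]]
        for y7 in(0,90,180,-90):
            f=lambda x:np.concatenate([np.concatenate([(fk(q,x,SS)[0]-p)*10,(fk(q,x,SS)[1]*Ro.from_euler('xyz',e,degrees=True).inv()).as_rotvec()]) for q,p,e in D]+[(x[4:7]-0)*.05])
            r=least_squares(f,[.3,.4,.4,.3,0,0,0,0,0,y7],x_scale=[.1]*8+[30,30])
            if best is None or r.cost<best[0]: best=(r.cost,SS,r.x)
    return best
E
python3 - <<'E'
from kin import *
c,S,x=fit();print(c,S,x.round(4));np.savez("k.npz",S=S,x=x)
for q,p,e in D:
    P,R=fk(q,x,S);print((P-p).round(4),R.as_euler('xyz',degrees=True).round(1),e)
E
```

```text
0.0006328120640148573 [-1, 1, -1, 1, -1, 1, -1] [ 3.50000e-01  5.19900e-01  2.91600e-01  3.52500e-01 -1.22000e-02
  4.00000e-04 -1.03000e-02  9.28050e+00 -3.21840e+00  8.69878e+01]
[ 0.0004  0.0003 -0.0001] [-179.9   -0.   163.6] [-179.937, 0.001, 163.7986]
[-0.0008  0.0002  0.0001] [-180.     0.2  179.4] [-179.9825, 0.2094, 179.572]
[-0. -0.  0.] [-174.3   35.7 -178.2] [-176.46556, 35.98105, -178.69082]
```

```bash
python3 - <<'E'
from kin import *
k=np.load("k.npz");S,x=k["S"],k["x"]
lo=np.array([-155.06,-18.47,-90,0,-83.41,0,-161.91]);hi=np.array([155.06,123.98,86.84,140.48,263.41,116,161.91])
rng=np.random.default_rng(0)
for tilt in(28,33,38):
  for yaw in(0,180):
    R=Ro.from_euler('y',-tilt,degrees=True)*Ro.from_euler('xyz',[180,0,180+yaw],degrees=True)
    for back in(0,.07):
      t=np.array([.452,-.158,.086])+back*np.array([-np.sin(np.radians(tilt)),0,np.cos(np.radians(tilt))])
      sols=[]
      for _ in range(25):
        q0=rng.uniform(lo,hi);q0[0]=rng.uniform(-60,90)
        def f(q):
            P,Q=fk(q,x,S);return np.concatenate([(P-t)*20,(Q*R.inv()).as_rotvec()*3])
        r=least_squares(f,q0,bounds=(lo,hi),max_nfev=150)
        if r.cost<1e-5:
            m=np.min(np.minimum(r.x-lo,hi-r.x));sols.append((m,r.x.round(0)))
      sols.sort(key=lambda a:-a[0]);print(tilt,yaw,back,len(sols),*[ (round(a,1),b.astype(int).tolist()) for a,b in sols[:3]])
E
```

```text
28 0 0 0
28 0 0.07 0
28 180 0 0
28 180 0.07 0
33 0 0 0
33 0 0.07 0
33 180 0 0
33 180 0.07 0
38 0 0 0
38 0 0.07 0
38 180 0 0
38 180 0.07 0
```

Emit:
{"name": "step_arm", "arguments": {"plan": [[0.3, [2, -10, 2], [0, 11, 0]], [0.3, [2, -10, 2], [0, 11, 0]], [0.3, [2, -10, 2], [0, 11, 0]], [0.3, [2, -20, 0], [0, 11, 0]], [0.3, [2, -20, 0], [0, 11, 0]], [0.3, [2, -20, 0], [0, 11, 0]], [0.3, [2, -20, 0], [0, 11, 0]], [0.3, [2, -20, 0], [0, 11, 0]]]}}

```text
t: 3.67
tcp_pos: [0.4439, -0.0258, 0.2809]
ee_rot: [-176.5, 25.0, -178.8]
ft_force: [0.1, -0.3, -0.5]
width: 0.0296
gripper_force: 0.0
```

```bash
python3 -c "
from h import *
s=manip.read_state()
print(s['qpos'].tolist(),s['tcp_pos'].tolist(),s['ee_rot'].tolist(),s['dq'].round(1))"
```

```text
[8.377850139882934, 18.409976673287026, -17.574469762852946, 130.38118944050407, 58.01317465649313, 13.53420686071311, 28.50854969135324] [0.4439232510338622, -0.02583504003422418, 0.2808671277457487] [-176.51100476103923, 24.95426925422205, -178.78917716885564] [ 75.6   4.2 -32.  -10.3 -36.6  -7.8  82.6]
```

Emit:
{"name": "step_arm", "arguments": {"plan": [[0.3, [-2, -13.4, 0], [0, 0, 0]], [0.3, [-2, -13.4, 0], [0, 0, 0]], [0.3, [-2, -13.4, 0], [0, 0, 0]], [0.3, [-2, -13.4, 0], [0, 0, 0]], [0.3, [-2, -13.4, -4], [0, 0, 0]], [0.3, [-2, -13.4, -6], [0, 0, 0]], [0.3, [-2, -13.4, -6], [0, 0, 0]], [0.3, [-2, -13.4, -6], [0, 0, 0]]]}}

```text
t: 4.33
tcp_pos: [0.4277, -0.1654, 0.2327]
ee_rot: [-176.8, 23.6, -179.0]
ft_force: [0.8, 1.8, 0.3]
width: 0.0298
gripper_force: 0.0
```

```bash
cat > look.py <<'E'
from h import *
from scipy.spatial.transform import Rotation as Ro
import sys
s=manip.read_state()
print(s['qpos'].round(2).tolist(),s['tcp_pos'].round(4).tolist(),s['ee_rot'].round(2).tolist(),s['dq'].round(1))
cur=Ro.from_euler('xyz',s['ee_rot'],degrees=True);des=Ro.from_euler('y',-27,degrees=True)*Ro.from_euler('xyz',[180,0,180],degrees=True)
print("rotvec to 27:",(des*cur.inv()).as_rotvec(degrees=True).round(1))
cal=manip.get_calibration("wrist");im,d=manip.camera("wrist");np.savez("wrist.npz",im=im,d=d)
manip_get=manip.get_calibration; manip.get_calibration=lambda c:cal if c=="wrist" else manip_get(c)
hsv=cv2.cvtColor(im,cv2.COLOR_RGB2HSV)
m=(hsv[...,0]<20)&(hsv[...,1]>150)&(hsv[...,2]>90)
n,l,st,ce=cv2.connectedComponentsWithStats(m.astype(np.uint8))
for k in range(1,n):
    if st[k,4]>60:
        P=pts("wrist",l==k,d);print(st[k],len(P),np.percentile(P,[2,50,98],axis=0).round(4).tolist() if len(P) else "")
cv2.imwrite(f"pics/{sys.argv[1]}.png",im[:,:,::-1])
E
python3 look.py d
```

```text
[28.16, 25.67, -11.21, 131.44, 72.16, -0.0, 37.22] [0.4277, -0.1654, 0.2327] [-176.78, 23.58, -178.98] [ -0.7  -2.4  -4.6   0.   15.2   0.1 -17.8]
rotvec to 27: [ 2.9 -3.4  0.4]
[224 180   8  11  75] 74 [[0.4724, -0.2457, 0.0681], [0.4755, -0.2429, 0.0708], [0.4795, -0.2398, 0.0725]]
[330 185  19  26 473] 469 [[0.4621, -0.1642, 0.0761], [0.4702, -0.1577, 0.0925], [0.4838, -0.1511, 0.098]]
```

View pics/d.png

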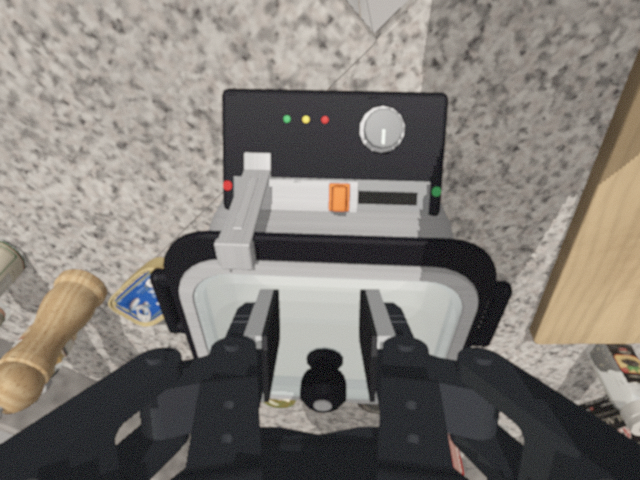

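The wrist view now shows the orange fin at (339,197), the hook arm at (245,210) and the slot to the right of the fin, which is the unlock direction. I'll take a precise fin fit, refit the kinematics and run IK.

```bash
cat >> kin.py <<'E'
D.append(([8.377850139882934, 18.409976673287026, -17.574469762852946, 130.38118944050407, 58.01317465649313, 13.53420686071311, 28.50854969135324],[0.4439232510338622, -0.02583504003422418, 0.2808671277457487],[-176.51100476103923, 24.95426925422205, -178.78917716885564]))
D.append(([28.16, 25.67, -11.21, 131.44, 72.16, -0.0, 37.22],[0.4277, -0.1654, 0.2327],[-176.78, 23.58, -178.98]))
lo=np.array([-155.06,-18.47,-90,0,-83.41,0,-161.91]);hi=np.array([155.06,123.98,86.84,140.48,263.41,116,161.91])
def ik(t,R,x,S,q0):
    f=lambda q:np.concatenate([(fk(q,x,S)[0]-t)*20,(fk(q,x,S)[1]*R.inv()).as_rotvec()*3,(q-q0)*1e-5])
    return least_squares(f,np.clip(q0,lo+.1,hi-.1),bounds=(lo,hi),max_nfev=300)
E
python3 - <<'E'
from kin import *
from h import *
c,S,x=fit();print(c,S,x.round(4));np.savez("k.npz",S=S,x=x)
for q,p,e in D:
    P,R=fk(q,x,S);print(((P-p)*1000).round(1),(R*Ro.from_euler('xyz',e,degrees=True).inv()).as_rotvec(degrees=True).round(1))
z=np.load("wrist.npz");im,d=z["im"],z["d"]
hsv=cv2.cvtColor(im,cv2.COLOR_RGB2HSV);m=(hsv[...,0]<20)&(hsv[...,1]>150)&(hsv[...,2]>90);m[:, :300]=0;m[:180]=0;m[230:]=0;m[:,380:]=0
m=cv2.erode(m.astype(np.uint8),np.ones((3,3)))>0
P=pts("wrist",m,d);u=P@[.866,0,.5];n=P@[-.5,0,.866]
print("n pct",np.percentile(n,[5,25,50,75,95]).round(4));t=n>np.percentile(n,80)-.004
print("top",t.sum(),"u",np.percentile(u[t],[3,50,97]).round(4),"y",np.percentile(P[t,1],[3,50,97]).round(4),"n",np.median(n[t]))
uc=np.percentile(u[t],[3,97]).mean();nt=np.median(n[t]);fin=uc*np.array([.866,0,.5])+(nt-.011)*np.array([-.5,0,.866]);print("fin",fin)
fin=np.array([fin[0],np.median(P[t,1]),.086])
for tilt in(24,27,30):
    R=Ro.from_euler('y',-tilt,degrees=True)*Ro.from_euler('xyz',[180,0,180],degrees=True)
    for b in(0,.06,.1):
        tt=fin+b*np.array([-np.sin(np.radians(tilt)),0,np.cos(np.radians(tilt))]);sol=[]
        for g in [D[-1][0],D[2][0],[28,20,0,130,170,10,-60],[28,20,40,130,120,15,-10],[28,20,-40,130,90,20,20]]:
            r=ik(tt,R,x,S,np.array(g,float));e=fk(r.x,x,S)[0]-tt
            sol.append((round(np.linalg.norm(e)*1000,1),r.x.round(0).astype(int).tolist()))
        sol.sort();print(tilt,b,sol[:2])
E
```

```text
0.0028623939405527854 [-1, 1, -1, 1, -1, 1, -1] [ 3.17700e-01  5.24800e-01  2.96700e-01  3.13300e-01 -2.00000e-04
  1.40000e-03  6.50000e-03  7.86000e-01 -3.22680e+00  8.70138e+01]
[ 0.3 -0.5 -1.1] [ 0.   0.  -0.2]
[-0.6  0.2  1.4] [-0.   0.  -0.2]
[-2.4 -1.1  2.5] [-1.7  0.2 -0.8]
[-0.4  1.1 -0.9] [-1.3  0.2 -0.5]
[ 3.2 -1.  -2. ] [-1.2  0.2 -0.5]
n pct [-0.1617 -0.1537 -0.153  -0.1524 -0.1516]
top 332 u [0.4462 0.4543 0.4621] y [-0.1602 -0.1557 -0.151 ] n -0.15287623446516274
fin [0.47519267 0.         0.08513547]
24 0 [(np.float64(0.0), [29, 49, -15, 135, 176, 25, -65]), (np.float64(0.0), [37, 52, -30, 135, 151, 28, -39])]
24 0.06 [(np.float64(0.0), [32, 41, -17, 137, 176, 18, -64]), (np.float64(0.0), [39, 43, -31, 136, 146, 21, -36])]
24 0.1 [(np.float64(0.0), [35, 35, -19, 137, 175, 12, -63]), (np.float64(0.0), [41, 37, -31, 137, 142, 15, -32])]
27 0 [(np.float64(0.0), [30, 51, -16, 137, 179, 32, -66]), (np.float64(0.0), [38, 54, -32, 137, 156, 34, -43])]
27 0.06 [(np.float64(0.0), [34, 42, -18, 140, 179, 26, -66]), (np.float64(0.0), [42, 45, -35, 140, 152, 29, -41])]
27 0.1 [(np.float64(0.0), [21, 35, 9, 140, 225, 27, -109]), (np.float64(0.0), [49, 41, -46, 140, 135, 27, -25])]
30 0 [(np.float64(0.0), [31, 52, -16, 140, 181, 39, -66]), (np.float64(0.0), [39, 55, -32, 140, 161, 41, -46])]
30 0.06 [(np.float64(2.1), [-8, 69, 87, 140, 261, 93, -136]), (np.float64(2.2), [58, 71, -90, 140, 107, 70, 1])]
30 0.1 [(np.float64(3.1), [-6, 55, 76, 140, 263, 76, -135]), (np.float64(3.1), [61, 63, -90, 140, 102, 63, 2])]
```

Emit:
{"name": "step_arm", "arguments": {"plan": [[0.3, [1.3, 0.9, -3], [2.9, -1.4, 0.4]], [0.3, [1.3, 0.9, -5], [2.9, -1.4, 0.4]], [0.3, [1.3, 0.9, -7.4], [2.9, -1.4, 0.4]], [0.3, [1.3, 0.9, -7.4], [2.9, -1.4, 0.4]], [0.3, [1.3, 0.9, -7.4], [2.9, -1.4, 0.4]], [0.3, [1.3, 0.9, -7.4], [2.9, -1.4, 0.4]]]}}

```text
t: 4.88
tcp_pos: [0.4268, -0.1582, 0.1554]
ee_rot: [-179.5, 20.1, -178.8]
ft_force: [-0.5, -1.4, -1.5]
width: 0.0296
gripper_force: 0.0
```

```bash
python3 look.py e
```

```text
[43.14, 39.84, -38.62, 133.72, 111.88, 19.76, -2.9] [0.4268, -0.1582, 0.1554] [-179.48, 20.11, -178.82] [  51.1   34.2 -106.2   28.1  111.1   91.8 -118.9]
rotvec to 27: [ 0.5 -6.9 -1. ]
[295 181   9   9  61] 61 [[0.4302, -0.1724, 0.0443], [0.4328, -0.1699, 0.0461], [0.435, -0.1675, 0.0475]]
[174 258  11  14 104] 104 [[0.4728, -0.2455, 0.068], [0.4753, -0.2428, 0.0709], [0.4798, -0.2396, 0.0724]]
[306 264  24  37 817] 813 [[0.4623, -0.1646, 0.0753], [0.4694, -0.1576, 0.0915], [0.4834, -0.151, 0.0979]]
```

Emit:
{"name": "step_arm", "arguments": {"plan": [[0.3, [1.4, 0.1, 0.3], [0.5, -4.9, -1]], [0.3, [1.4, 0.1, 0.3], [0.5, -4.9, -1]], [0.3, [1.4, 0.1, 0.3], [0.5, -4.9, -1]], [0.3, [1.4, 0.1, 0.3], [0.5, -4.9, -1]]]}}

```text
t: 5.27
tcp_pos: [0.4396, -0.1582, 0.1581]
ee_rot: [180.0, 24.7, 180.0]
ft_force: [0.0, 0.2, -0.2]
width: 0.0298
gripper_force: 0.0
```

```bash
python3 look.py f
```

```text
[48.01, 42.86, -47.52, 135.72, 120.01, 27.32, -11.52] [0.4396, -0.1582, 0.1581] [180.0, 24.69, 179.95] [-0.2 -0.5 -0.6 -0.   0.9  0.7 -1.2]
rotvec to 27: [-0.  -2.3  0. ]
[170 230  12  13 116] 116 [[0.4725, -0.2454, 0.0682], [0.4756, -0.2427, 0.0709], [0.4792, -0.2393, 0.0728]]
[306 233  25  37 843] 840 [[0.4621, -0.1647, 0.0754], [0.4697, -0.1577, 0.0914], [0.4836, -0.1508, 0.0979]]
```

Emit:
{"name": "step_arm", "arguments": {"plan": [[0.3, [1.1, 0.1, -2.3], [0, -1, 0]], [0.3, [2.2, 0.1, -4.5], [0, -2.3, 0]], [0.3, [2.2, 0.1, -4.5], [0, -2.3, 0]], [0.3, [2.2, 0.1, -4.5], [0, -2.3, 0]]]}}

```text
t: 5.65
tcp_pos: [0.4613, -0.1564, 0.1127]
ee_rot: [179.9, 27.0, 179.9]
ft_force: [-0.5, 0.2, -0.3]
width: 0.0296
gripper_force: 0.0
```

Emit:
{"name": "step_arm", "arguments": {"plan": [[0.3, [0.7, 0, -1.3], [0, 0, 0]], [0.3, [1.0, 0, -2.0], [0, 0, 0]], [0.3, [1.35, 0, -2.6], [0, 0, 0]], [0.3, [1.35, 0, -2.6], [0, 0, 0]]]}}

```text
t: 5.98
tcp_pos: [0.476, -0.1571, 0.0876]
ee_rot: [180.0, 27.2, 179.9]
ft_force: [0.4, -0.6, -0.6]
width: 0.0302
gripper_force: 0.0
```

```bash
python3 look.py g
```

```text
[46.73, 57.12, -51.16, 135.15, 130.84, 41.92, -18.11] [0.476, -0.1571, 0.0876] [179.96, 27.22, 179.91] [ 0.7 -1.1 -0.9  1.2 -0.3 -0.3 -0.4]
rotvec to 27: [-0.   0.2  0.1]
[276 149  14  14 145] 145 [[0.4304, -0.1724, 0.0446], [0.4327, -0.17, 0.0462], [0.435, -0.1676, 0.0478]]
[ 98 271  17  18 237] 233 [[0.4722, -0.2459, 0.0685], [0.4753, -0.2427, 0.0709], [0.4799, -0.2393, 0.0727]]
[ 296  275   38   64 2195] 2188 [[0.4623, -0.1648, 0.0746], [0.4692, -0.1578, 0.0905], [0.4832, -0.1509, 0.0978]]
```

View pics/g.png

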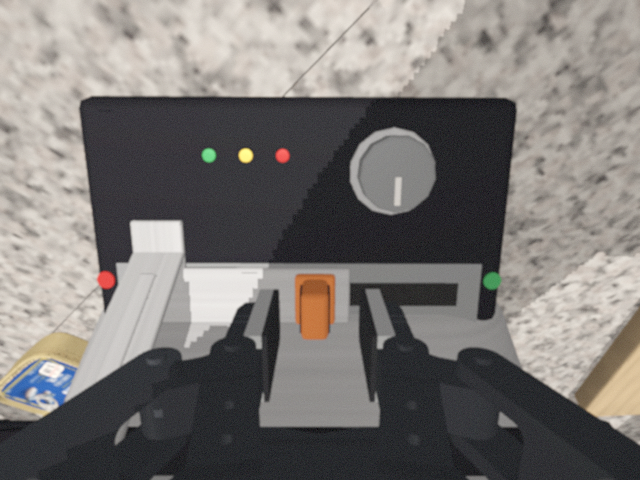

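The fin at (315,305) is straddled by the fingertips, which are at columns 277 and 365. I'll close on it now.

Emit:
{"name": "step_arm", "arguments": {"plan": [[1, [0, -0.05, 0], [0, 0, 0]], [1, [0, -0.05, 0], [0, 0, 0]], [1, [0, -0.05, 0], [0, 0, 0]], [1, [0, -0.05, 0], [0, 0, 0]], [1, [0, -0.05, 0], [0, 0, 0]], [1, [0, -0.05, 0], [0, 0, 0]]], "squeeze": 25}}

```text
t: 6.53
tcp_pos: [0.4759, -0.1576, 0.0877]
ee_rot: [179.9, 27.3, 179.8]
ft_force: [-0.8, -1.8, 2.4]
width: 0.0085
gripper_force: 27.8
```

Emit:
{"name": "step_arm", "arguments": {"plan": [[1, [0.1, -0.05, -0.18], [0, 0, 0]], [1, [0.2, -0.05, -0.35], [0, 0, 0]], [1, [0.27, -0.05, -0.47], [0, 0, 0]], [1, [0.27, -0.05, -0.47], [0, 0, 0]]]}}

```text
t: 6.87
tcp_pos: [0.4787, -0.1577, 0.0829]
ee_rot: [179.9, 27.3, 179.9]
ft_force: [-4.4, -0.4, 12.1]
width: 0.0091
gripper_force: 28.9
```

Emit:
{"name": "step_arm", "arguments": {"plan": [[1, [-0.02, 0, 0.04], [0, 0, 0]], [1, [-0.02, 0.1, 0.04], [0, 0, 0]], [1, [-0.02, 0.2, 0.04], [0, 0, 0]], [1, [-0.02, 0.2, 0.04], [0, 0, 0]]]}}

```text
t: 7.2
tcp_pos: [0.4785, -0.1561, 0.0832]
ee_rot: [179.9, 27.3, 179.8]
ft_force: [-2.3, -2.0, 6.0]
width: 0.009
gripper_force: 28.1
```

Emit:
{"name": "step_arm", "arguments": {"plan": [[1, [0, 0.1, 0], [0, 0, 0]], [1, [0, 0.2, 0], [0, 0, 0]], [1, [0, 0.3, 0], [0, 0, 0]], [1, [0, 0.4, 0], [0, 0, 0]]]}}

```text
t: 7.53
tcp_pos: [0.4786, -0.1522, 0.0832]
ee_rot: [179.9, 27.3, 179.8]
ft_force: [-0.9, -2.1, 6.2]
width: 0.0091
gripper_force: 28.1
```

Emit:
{"name": "step_arm", "arguments": {"plan": [[1, [0, 0.25, 0], [0, 0, 0]], [1, [0, 0.5, 0], [0, 0, 0]], [1, [0, 0.75, 0], [0, 0, 0]], [1, [0, 1.0, 0], [0, 0, 0]], [1, [0, 1.25, 0], [0, 0, 0]], [1, [0, 1.5, 0], [0, 0, 0]], [1, [0, 1.5, 0], [0, 0, 0]]]}}

```text
t: 8.12
tcp_pos: [0.4786, -0.1367, 0.0833]
ee_rot: [179.9, 27.3, 179.9]
ft_force: [-0.8, 0.1, 6.1]
width: 0.0093
gripper_force: 28.1
```

Emit:
{"name": "step_arm", "arguments": {"plan": [[1, [0, 0.07, 0], [0, 0, 0]], [1, [0, 0.15, 0], [0, 0, 0]], [1, [0, 0.15, 0], [0, 0, 0]]]}}

```text
t: 8.37
tcp_pos: [0.4786, -0.1355, 0.0832]
ee_rot: [179.9, 27.3, 179.9]
ft_force: [-0.8, -2.1, 6.2]
width: 0.0091
gripper_force: 28.1
```

Emit:
{"name": "step_arm", "arguments": {"plan": [[1, [0, 0.08, 0], [0, 0, 0]], [1, [0, 0.16, 0], [0, 0, 0]], [1, [0, 0.16, 0], [0, 0, 0]]]}}

```text
t: 8.62
tcp_pos: [0.4786, -0.134, 0.0833]
ee_rot: [179.9, 27.3, 179.8]
ft_force: [-0.5, -2.0, 6.1]
width: 0.0092
gripper_force: 28.1
```

Emit:
{"name": "step_arm", "arguments": {"plan": [[1, [0, 0.08, 0], [0, 0, 0]], [1, [0, 0.16, 0], [0, 0, 0]], [1, [0, 0.16, 0], [0, 0, 0]]]}}

```text
t: 8.87
tcp_pos: [0.4786, -0.1324, 0.0833]
ee_rot: [179.9, 27.3, 179.9]
ft_force: [-0.1, -2.2, 6.2]
width: 0.0088
gripper_force: 28.1
```

Emit:
{"name": "step_arm", "arguments": {"plan": [[1, [0, 0.08, 0], [0, 0, 0]], [1, [0, 0.16, 0], [0, 0, 0]], [1, [0, 0.16, 0], [0, 0, 0]]]}}

```text
t: 9.12
tcp_pos: [0.4786, -0.1308, 0.0833]
ee_rot: [179.9, 27.3, 179.8]
ft_force: [-0.5, -2.5, 6.5]
width: 0.0088
gripper_force: 28.1
```

Emit:
{"name": "step_arm", "arguments": {"plan": [[1, [0, 0.08, 0], [0, 0, 0]], [1, [0, 0.16, 0], [0, 0, 0]], [1, [0, 0.16, 0], [0, 0, 0]]]}}

```text
t: 9.37
tcp_pos: [0.4787, -0.1298, 0.0832]
ee_rot: [180.0, 27.3, 179.8]
ft_force: [-0.3, -5.5, 6.4]
width: 0.0094
gripper_force: 28.1
```

Emit:
{"name": "step_arm", "arguments": {"plan": [[1, [0, 0.05, 0], [0, 0, 0]], [1, [0, 0.05, 0], [0, 0, 0]]]}}

```text
t: 9.53
tcp_pos: [0.4787, -0.1296, 0.0832]
ee_rot: [-180.0, 27.3, 179.8]
ft_force: [-0.7, -6.8, 6.1]
width: 0.0091
gripper_force: 28.1
```

Emit:
{"name": "step_arm", "arguments": {"plan": [[1, [-0.1, 0, 0.18], [0, 0, 0]], [1, [-0.2, 0, 0.35], [0, 0, 0]], [1, [-0.27, 0, 0.47], [0, 0, 0]], [1, [-0.27, 0, 0.47], [0, 0, 0]]]}}

```text
t: 9.87
tcp_pos: [0.4759, -0.1296, 0.088]
ee_rot: [-180.0, 27.3, 179.8]
ft_force: [1.1, -6.4, 3.0]
width: 0.0092
gripper_force: 27.8
```

Emit:
{"name": "step_arm", "arguments": {"plan": [[0.3, [0, -0.05, 0], [0, 0, 0]], [0.3, [0, -0.05, 0], [0, 0, 0]], [0.3, [0, -0.05, 0], [0, 0, 0]], [0.3, [-0.5, -0.05, 1], [0, 0, 0]], [0.3, [-1.5, -0.05, 3], [0, 0, 0]], [0.3, [-2.5, -0.05, 5], [0, 0, 0]], [0.3, [-3, -0.05, 6], [0, 0, 0]], [0.3, [-3, -0.05, 6], [0, 0, 0]]]}}

```text
t: 10.53
tcp_pos: [0.4453, -0.1292, 0.1496]
ee_rot: [180.0, 27.4, 179.9]
ft_force: [0.0, -0.0, 0.2]
width: 0.03
gripper_force: 0.0
```

```bash
python3 look.py i
```

```text
[46.29, 47.35, -55.19, 140.29, 124.19, 39.29, -20.54] [0.4453, -0.1292, 0.1496] [179.99, 27.35, 179.92] [-1.1  3.9  1.4 -1.3  2.4  2.8 -1.3]
rotvec to 27: [-0.   0.4  0.1]
[237 138  10  10  77] 76 [[0.4306, -0.1724, 0.0442], [0.4325, -0.1698, 0.0461], [0.4352, -0.1673, 0.0474]]
[112 225  12  15 129] 129 [[0.4723, -0.2458, 0.0687], [0.4754, -0.2426, 0.0707], [0.48, -0.2395, 0.0724]]
[ 304  228   27   41 1006] 1003 [[0.4625, -0.1364, 0.0748], [0.4697, -0.1292, 0.091], [0.4839, -0.1226, 0.0978]]
```

View pics/i.png

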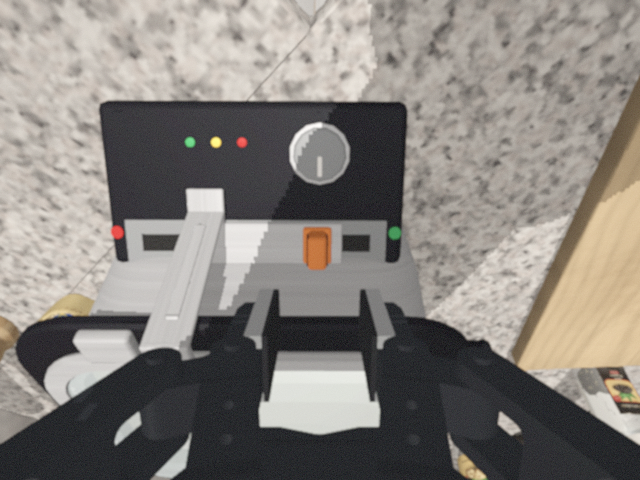

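The fin is at (317,248) and stands as high as at the start (top z 0.098), moved 28.5 mm in y. The hook has left the lug at the lower left, so the lid is unlocked. On to the knob.

Emit:
{"name": "step_arm", "arguments": {"plan": [[-0.3, [3, -1, 4], [0, 5, 0]], [-0.3, [6, -2, 8], [0, 12, 0]], [-0.3, [9, -3, 12], [0, 19, 0]], [-0.3, [12.6, -3.3, 12], [0, 27.3, 0]], [-0.3, [12.6, -3.3, 12], [0, 27.3, 0]], [-0.3, [12.6, -3.3, 12], [0, 27.3, 0]], [-0.3, [12.6, -3.3, 12], [0, 27.3, 0]], [-0.3, [12.6, -3.3, 12], [0, 27.3, 0]]]}}

```text
t: 11.25
tcp_pos: [0.503, -0.1815, 0.1975]
ee_rot: [-175.6, 4.8, 179.2]
ft_force: [0.3, -0.8, -1.0]
width: 0.0557
gripper_force: 0.0
```

```bash
cat > look2.py <<'E'
from h import *
from scipy.spatial.transform import Rotation as Ro
import sys
s=manip.read_state()
print(s['qpos'].round(1).tolist(),s['tcp_pos'].round(4).tolist(),s['ee_rot'].round(2).tolist(),s['dq'].round(1))
cur=Ro.from_euler('xyz',s['ee_rot'],degrees=True);des=Ro.from_euler('xyz',[180,0,180],degrees=True)
print("rotvec to down:",(des*cur.inv()).as_rotvec(degrees=True).round(1))
E
python3 look2.py
```

```text
[39.5, 43.3, -46.9, 102.0, 47.0, 50.3, 59.3] [0.503, -0.1815, 0.1975] [-175.62, 4.78, 179.17] [   4.8   21.2  -37.4 -106.9  -92.3  109.1  105.4]
rotvec to down: [4.4 4.7 1. ]
```

Emit:
{"name": "step_arm", "arguments": {"plan": [[-0.3, [0, 0, 5.5], [2, 2, 0.5]], [-0.3, [2, 1, 6.3], [4.4, 4.7, 1]], [-0.3, [5, 1.95, 6.3], [4.4, 4.7, 1]], [-0.3, [6.8, 1.95, 6.3], [4.4, 4.7, 1]], [-0.3, [6.8, 1.95, 6.3], [4.4, 4.7, 1]], [-0.3, [6.8, 1.95, 6.3], [4.4, 4.7, 1]], [-0.3, [6.8, 1.95, 6.3], [4.4, 4.7, 1]]]}}

```text
t: 11.83
tcp_pos: [0.5709, -0.163, 0.26]
ee_rot: [-179.8, 0.3, 179.8]
ft_force: [0.9, -0.8, -0.1]
width: 0.0555
gripper_force: 0.0
```

```bash
python3 look2.py; python3 - <<'E'
from h import *
cal=manip.get_calibration("wrist");im,d=manip.camera("wrist")
P=pts("wrist",np.ones(d.shape,bool),d)
k=P[(P[:,2]>.174)&(P[:,2]<.2)&(abs(P[:,0]-.57)<.04)&(abs(P[:,1]+.162)<.04)]
for a,b in((.174,.184),(.184,.2)):
    q=k[(k[:,2]>a)&(k[:,2]<b)].astype(np.float32)
    if len(q)>5: print(len(q),q.min(0),q.max(0),cv2.minEnclosingCircle(q[:,:2].copy()))
o=P[(P[:,2]>.07)&(P[:,2]<.11)&(abs(P[:,0]-.472)<.02)&(abs(P[:,1]+.129)<.02)];print(len(o))
cv2.imwrite("pics/j.png",im[:,:,::-1])
E
```

```text
[35.2, 46.8, -50.9, 77.8, 36.7, 72.1, 72.2] [0.5709, -0.163, 0.26] [-179.79, 0.27, 179.85] [ 0.7 -1.  -0.1  0.3 -0.1 -0.1  0.1]
rotvec to down: [0.2 0.3 0.2]
153 [ 0.5539004  -0.18077153  0.1771995 ] [ 0.5666771  -0.1488206   0.18397537] ((0.5666272044181824, -0.16479605436325073), 0.01607554592192173)
2647 [ 0.55402315 -0.18063569  0.18400294] [ 0.5873632  -0.14861801  0.19524598] ((0.5706261396408081, -0.16511449217796326), 0.016842171549797058)
39
```

View pics/j.png

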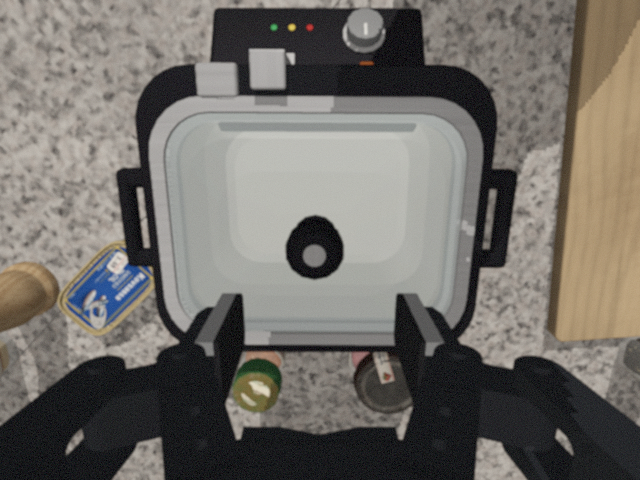

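The knob is at (315,255), which fits (0.5705,-0.1645), and the hook at (268,68) is clear of the lug at (217,78). I'll descend and grip.

Emit:
{"name": "step_arm", "arguments": {"plan": [[-0.3, [0, -0.15, -4], [0, 0, 0]], [-0.3, [0, -0.15, -7], [0, 0, 0]], [-0.3, [0, -0.15, -9], [0, 0, 0]], [-0.3, [0, -0.15, -9.5], [0, 0, 0]], [-0.3, [0, -0.15, -9.5], [0, 0, 0]]]}}

```text
t: 12.3
tcp_pos: [0.5708, -0.1647, 0.1654]
ee_rot: [-179.8, 0.3, 179.8]
ft_force: [0.0, 0.4, 1.0]
width: 0.0555
gripper_force: 0.0
```

Emit:
{"name": "step_arm", "arguments": {"plan": [[1, [0, 0, 0], [0, 0, 0]], [1, [0, 0, 0], [0, 0, 0]], [1, [0, 0, 0], [0, 0, 0]], [1, [0, 0, 0], [0, 0, 0]], [1, [0, 0, 0], [0, 0, 0]], [1, [0, 0, 0], [0, 0, 0]]], "squeeze": 60}}

```text
t: 12.8
tcp_pos: [0.572, -0.1647, 0.1679]
ee_rot: [-179.7, 0.5, 179.8]
ft_force: [-2.6, -0.5, 8.9]
width: 0.0309
gripper_force: 58.8
```

```bash
python3 look2.py
```

```text
[34.6, 52.6, -47.7, 85.2, 42.6, 60.8, 66.9] [0.572, -0.1647, 0.1679] [-179.73, 0.51, 179.82] [ 0.  -0.   0.1  0.1 -0.   0.1 -0.1]
rotvec to down: [0.3 0.5 0.2]
```

Emit:
{"name": "step_arm", "arguments": {"plan": [[1, [0, 0, 0.4], [0, 0, 0]], [1, [0, 0, 0.8], [0, 0, 0]], [1, [0, 0, 1.5], [0, 0, 0]], [1, [0, 0, 2.2], [0, 0, 0]], [1, [0, 0, 3], [0, 0, 0]], [1, [0, 0, 3], [0, 0, 0]]]}}

```text
t: 13.3
tcp_pos: [0.5721, -0.1644, 0.1979]
ee_rot: [-179.8, 0.5, 179.8]
ft_force: [0.1, 1.9, -4.5]
width: 0.0307
gripper_force: 59.9
```

Emit:
{"name": "step_arm", "arguments": {"plan": [[1, [0, 0, 2], [0, 0, 0]], [1, [0, 0, 4.5], [0, 0, 0]], [1, [0, 1, 7], [0, 0, 0]], [1, [-0.3, 3.5, 8], [0, 0, 0]], [1, [-0.6, 6.5, 8], [0, 0, 0]], [1, [-1, 9.5, 8], [0, 0, 0]], [1, [-1.3, 12.5, 8], [0, 0, 0]], [1, [-1.5, 15.5, 8], [0, 0, 0]]]}}

```text
t: 13.97
tcp_pos: [0.556, -0.0082, 0.2762]
ee_rot: [-179.8, 0.4, 179.8]
ft_force: [0.1, -0.3, -4.5]
width: 0.0307
gripper_force: 60.7
```

Emit:
{"name": "step_arm", "arguments": {"plan": [[1, [-0.2, 3, 0], [0, 0, 0]], [1, [-0.4, 6, 0], [0, 0, 0]], [1, [-0.6, 9, 0], [0, 0, 0]], [1, [-0.8, 12, 0], [0, 0, 0]], [1, [-1, 15, 0], [0, 0, 0]], [1, [-1, 17.5, 0], [0, 0, 0]], [1, [-1, 19.2, 0], [0, 0, 0]], [1, [-1, 19.2, 0], [0, 0, 0]]]}}

```text
t: 14.63
tcp_pos: [0.5456, 0.1866, 0.2762]
ee_rot: [-179.9, 0.4, -179.9]
ft_force: [-0.0, 0.2, -4.5]
width: 0.0308
gripper_force: 60.8
```

```bash
python3 look2.py; python3 - <<'E'
from h import *
im,d=manip.camera("side");im2,d2=manip.camera("scene")
cv2.imwrite("pics/k.png",cv2.resize(np.hstack([im,im2]),(800,300))[:,:,::-1])
for c in("side","scene"):
    for o in manip.cut_out("lid",c)[:1]:
        P=pts(c,o["mask"],d if c=="side" else d2);print(c,o["conf"],len(P),np.percentile(P,[2,50,98],axis=0).round(3).tolist())
E
```

```text
[0.3, 43.6, -48.7, 80.0, 33.6, 71.0, 38.8] [0.5456, 0.1866, 0.2762] [-179.9, 0.37, -179.9] [ 3.9 -0.6  1.1  1.6  0.4 -0.4  2.1]
rotvec to down: [ 0.1  0.4 -0.1]
side 0.58 11084 [[0.463, 0.11, 0.251], [0.537, 0.222, 0.261], [0.624, 0.287, 0.266]]
scene 0.82 10916 [[0.467, 0.091, 0.251], [0.567, 0.219, 0.261], [0.626, 0.285, 0.27]]
```

View pics/k.png

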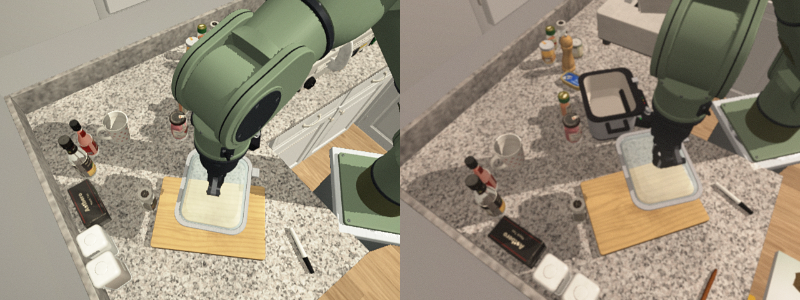

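The lid hangs level over the board in both views. I'll lower it.

Emit:
{"name": "step_arm", "arguments": {"plan": [[1, [0.2, -0.3, -3], [0, 0, 0]], [1, [0.2, -0.3, -6.5], [0, 0, 0]], [1, [0.2, -0.3, -10], [0, 0, 0]], [1, [0.2, -0.3, -13], [0, 0, 0]], [1, [0.2, -0.3, -15.5], [0, 0, 0]], [1, [0.2, -0.3, -17.5], [0, 0, 0]], [1, [0.2, -0.3, -19], [0, 0, 0]], [1, [0.2, -0.3, -20], [0, 0, 0]]]}}

```text
t: 15.5
tcp_pos: [0.5484, 0.1784, 0.0745]
ee_rot: [-179.7, 0.3, 179.8]
ft_force: [-0.4, -0.1, -5.2]
width: 0.0307
gripper_force: 60.9
```

Emit:
{"name": "step_arm", "arguments": {"plan": [[1, [0, 0, -0.3], [0, 0, 0]], [1, [0, 0, -0.6], [0, 0, 0]], [1, [0, 0, -0.9], [0, 0, 0]], [1, [0, 0, -1.1], [0, 0, 0]], [1, [0, 0, -1.1], [0, 0, 0]]]}}

```text
t: 15.92
tcp_pos: [0.5487, 0.1795, 0.0653]
ee_rot: [-179.8, 0.4, 179.8]
ft_force: [0.1, -0.2, -5.0]
width: 0.0308
gripper_force: 60.9
```

Emit:
{"name": "step_arm", "arguments": {"plan": [[1, [0, 0, -0.15], [0, 0, 0]], [1, [0, 0, -0.3], [0, 0, 0]], [1, [0, 0, -0.4], [0, 0, 0]], [1, [0, 0, -0.4], [0, 0, 0]]]}}

```text
t: 16.25
tcp_pos: [0.5485, 0.1795, 0.0609]
ee_rot: [-179.8, 0.4, 179.8]
ft_force: [-0.2, 0.8, -4.7]
width: 0.0307
gripper_force: 60.9
```

Emit:
{"name": "step_arm", "arguments": {"plan": [[1, [0, 0, -0.1], [0, 0, 0]], [1, [0, 0, -0.2], [0, 0, 0]], [1, [0, 0, -0.2], [0, 0, 0]]]}}

```text
t: 16.5
tcp_pos: [0.5486, 0.1796, 0.0597]
ee_rot: [-179.8, 0.4, 179.8]
ft_force: [-3.4, -1.8, 7.6]
width: 0.0303
gripper_force: 62.4
```

Contact. I'll open slowly and retreat upwards.

Emit:
{"name": "step_arm", "arguments": {"plan": [[0.1, [0, 0, 0.05], [0, 0, 0]], [-0.1, [0, 0, 0.1], [0, 0, 0]], [-0.3, [0, 0, 0.1], [0, 0, 0]], [-0.3, [0, 0, 0.1], [0, 0, 0]], [-0.3, [0, 0, 0.1], [0, 0, 0]], [-0.3, [0, 0, 2], [0, 0, 0]], [-0.3, [0, 0, 5], [0, 0, 0]], [-0.3, [0, 0, 8], [0, 0, 0]]]}}

```text
t: 17.17
tcp_pos: [0.548, 0.1795, 0.1397]
ee_rot: [-179.8, 0.3, 179.9]
ft_force: [0.4, -0.0, 0.3]
width: 0.0556
gripper_force: 0.0
```

Emit:
{"name": "step_arm", "arguments": {"plan": [[-0.3, [0, 0, 4], [0, 0, 0]], [-0.3, [0, 0, 8], [0, 0, 0]], [-0.3, [-3, 0, 12], [0, 0, 0]], [-0.3, [-6, 0, 14], [0, 0, 0]], [-0.3, [-6, 0, 14], [0, 0, 0]]]}}

```text
t: 17.58
tcp_pos: [0.4854, 0.1811, 0.2837]
ee_rot: [-179.9, 0.6, -180.0]
ft_force: [0.4, 0.4, 1.2]
width: 0.0556
gripper_force: 0.0
```

```bash
python3 - <<'E'
from h import *
print(manip.read_state()["ft_force"],manip.read_state()["width"])
im,d=manip.camera("scene")
P=pts("scene",np.ones(d.shape,bool),d);B=P[(P[:,0]>.33)&(P[:,0]<.73)&(P[:,1]>.03)&(P[:,1]<.33)]
L=B[(B[:,2]>.031)&(B[:,2]<.045)].astype(np.float32);print("lid",cv2.minAreaRect(L[:,:2].copy()))
k=B[(B[:,2]>.075)&(B[:,2]<.095)];print("knob",len(k),k.mean(0) if len(k) else "")
b=B[(B[:,2]>.016)&(B[:,2]<.026)];print(np.percentile(b,[.5,99.5],axis=0))
w,dw=manip.camera("wrist");cv2.imwrite("pics/l.png",cv2.resize(np.hstack([im,w]),(800,300))[:,:,::-1])
E
```

```text
[0.35738708 0.37243986 1.17263698] 0.05555310829065411
lid ((0.5901628732681274, 0.1738828420639038), (0.21737901866436005, 0.26796144247055054), 81.30957794189453)
knob 262 [0.55812625 0.18252625 0.08235194]
[[0.37756955 0.06380514 0.01673628]
 [0.72116817 0.30560223 0.02447325]]
```

View pics/l.png

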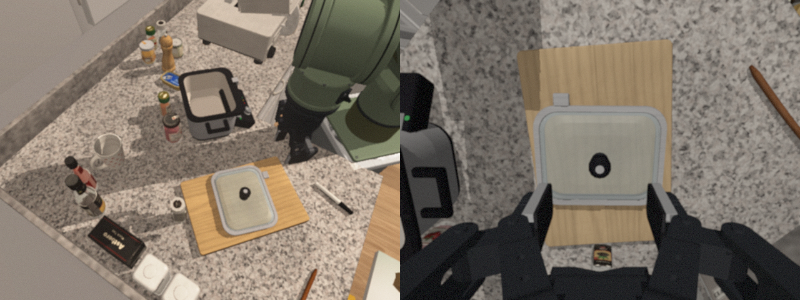

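The lid lies flat in the middle of the board, with the knob at (245,192) in the scene view and (600,165) in the wrist view. The gripper is clear, and the board and jars haven't moved.

```bash
python3 -c "
from workcell import manip
print(manip.hand_in())"
```

```text
the job is handed in; nothing more can be done
None
```

The lock is released and sprung out at its end stop, the lid lies flat in the middle of the cutting board, and the job is handed in at about 18 s; the hand-in gave no verdict.

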